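# Open the ratchet jaw of a spice-jar keeper

## Robot

A 7-joint arm with a two-finger parallel gripper is mounted at the origin on a cart in front of the work surface, level with it; the furniture and walls round the work are solid. World frame = base frame: x ahead of the robot, y to its left, z up, the work surface at z = 0. Lengths are in m, angles in rad, forces in N, time in s.
With the tool pointing down it reaches from about 0.4 to 0.75 m from the base axis. Payload 19.5 kg.
Tool frame: the origin (TCP) lies on the centre line of the jaws, within the pads' length; the fingertips stand 8 mm ahead of it and the grasp point (between the pads) lies 11 mm behind it; z points along the fingers, y is the line along which they close (so a half turn about z gives the same grasp; the last joint's range is limited). The gripper opens to 85 mm and grips with 20 to 120 N. Pads are 22 mm wide; open, the fingers measure 114 mm over their backs; the gripper's body (76 mm by 85 mm) begins 54 mm behind the grasp point. The pads swing forward as they close: fully open they stand 13 mm farther back than shut.
Start: joints at [1.062, 0.707, -0.028, 1.485, 0.022, 0.951, -0.075], TCP at [0.259, -0.513, 0.239] pointing down, gripper open.
Joint ranges: [-2.71, 2.71], [-0.32, 2.16], [-1.57, 1.52], [0, 2.45], [-1.46, 4.6], [0, 2.02], [-2.83, 2.83]. Speed limits (rad/s): [1.89, 1.89, 2.57, 2.57, 3.01, 3.01, 3.01].

## Interface

Orientations are given as a unit quaternion [w, x, y, z].
In Python, from cell import r gives the robot as it stands. The module is installed in compiled form; this text tells all that it offers.
- The arm moves only by the tool play_rows, never from a script. Its argument "series" is a list of rows, each an object of numbers: "x", "y", "z": the shift along the tool's x, y, z as a fraction of full scale; "wx", "wy", "wz": the turn, a rotation vector about the tool's x, y, z as a fraction of full scale. In form: [{"x": .., "y": .., "z": .., "wx": .., "wy": .., "wz": ..}, ...]. A call has 1 to 10 rows; each row shifts and turns the commanded pose from where the row before left it, along the tool's axes as they then stand; what a row does not reach is not made up. Full scale, the value 1, is 0.05 m for a shift and 4 degrees for a turn. A row lasts 1/10 s, in which the tool goes at most 50 mm and 8.59 degrees, less where a joint would pass 70% of its speed; a pose out of reach is approached as far as the arm can. A call with a number of a shift or a turn outside -1 to 1 is refused whole. A call with a gripper value outside its range is refused whole. "claw" is the closure, from 0 (fully open) to 1 (shut), set as the call begins (left out, the last holds). The fingers move at their own pace and stop on an object; "grip_force" is the grip in N (left out, the last holds). Time passes only in rows, so rows that do not move let the fingers close. It gives the time, the measured TCP pose, the force, the opening and the grip force at its end, in the units of the state.
- r.state(): the state, without advancing time (a new reading comes with each control period).
- r.capture(name): name is "side" or "top"; returns (picture, depth): 400x640x3 uint8, blue, green, red; 400x640 float32, m along the optical axis (not along the pixel's ray), 0 where there is no reading.
- r.camera_model(name): a dict with "vertical_fov" (degrees; the focal length in pixels is half the picture's height over the tangent of half this angle, whatever the lens; pixels are square), "cx", "cy" (the principal point, pixels), "k1" (the pictures are not rectified: a ray, as slopes to the right and down, at radius r is drawn at 1 + k1 r^2 times it, then the intrinsics apply), "pose" (4x4, takes a point from camera to world coordinates). Camera axes: x right, y down, z forward; pixel columns grow to the right and rows downward; lengths in m; the calibration is good to about 2 mm. A picture is of the moment at which its call begins. camera_model takes no time and is no camera call.
- r.finish_job(): hands the job in; it is judged then, once.
The state is a dict: "clock": time; "joint_pos": joint angles; "joint_velocities": joint speeds; "joint_torque": joint torques, N m; "tool_pos": TCP position; "tcp_rot": TCP orientation; "force": force on the tool from outside, world axes, zero at the start; "moment": the same for the moment, N m; "finger_gap": opening from 0.0 (shut) to 1.0 (fully open); "finger_force": force on a finger pad.
Only numpy, scipy, OpenCV 4.12 (cv2) and the standard library are available. Lean on these libraries where they do the work, as an engineer would, in place of code of your own. Each camera call takes 0.05 s, during which the arm holds its last target. There are 200 camera calls.

## Task

Open up the spice-jar keeper: with the fingertips, press down the release pad on top of its sliding jaw and, keeping the pad pressed, push the jaw back along its bar, away from the jars, until it stops against the end block, then let go and move clear. Do not force the jaw against its ratchet; leave the two jars standing where they are, and leave the honey jar, the flat tin and the mug alone. Nothing is to be picked up.

Things in the scene. Friction and masses are not known exactly. Their poses are not given: they have to be found in the camera images.
- keeper: Jar keeper, fixed to the counter: wood base board (140 x 330 x 10 mm), steel bar along it (16 x 310 x 14 mm, centre 45 mm up), upright metal end plate at the -y end (top 82 mm up), wooden end blocks (66 mm high). Origin on the counter below the bar's middle. y runs along the bar, the way the jaw opens, away from the jars; z up; board spans x -104 to +36 mm, jars on the -x side.
- jaw (a joint): Position of the sliding jaw along the bar, in m, growing as it opens (keeper's +y): starts at 0 to 0.03; 0.14 is the stop at the end block. Aluminium carriage round the bar (36 mm across, 50 mm along, top 72 mm up) with a plate beside the jars. About 2.5 N of friction plus 8 N per m/s; opens only while the release is pressed (ratchet, tooth every 8 mm).
- release (a joint): How far the release pad is pressed down, in m: about 0 at rest (up to 0.0045 if its dog rests on a tooth), 0.010 at the bottom. The ratchet is free beyond 0.0045; 0.006 to 0.010 is safe. Spring: about 3.5 N to start it, 6 N fully down; springs up by itself and travels with the jaw.
- pad_top (a point): Centre of the top face of the black ribbed release pad on the jaw (36 x 36 mm, flat, 94 mm above the counter when up); moves with jaw and pad. The other three sides are open; on the opening side (+y) stands the jaw's fin, its near face 23 mm from this point.
- fin_top (a point): Middle of the top edge of the upright fin on the jaw (40 mm across the bar, 8 mm thick, top 128 mm above the counter), just behind the pad on the opening (+y) side. A fingertip that stands on the pad and moves towards keeper's +y pushes the jaw by this fin. Moves with the jaw.
- jar_near: Spice jar with green cap, 46 mm diameter, 106 mm high, standing on the keeper's base (10 mm above the counter) next to the fixed end plate; loose. Origin at the centre of its underside, z up.
- jar_far: Spice jar with green cap, 46 mm diameter, 106 mm high, standing on the keeper's base between the first jar and the jaw; loose. Origin at the centre of its underside, z up.
- honey_jar: Honey jar with grey lid, 71 mm diameter, 110 mm high, loose, behind the keeper. Origin at the centre of its underside.
- tuna_tin: Flat tin, 86 mm diameter, 40 mm high, loose, behind the keeper. Origin at the centre of its underside.
- mug: Green mug, 86 mm diameter, 99 mm high, loose, on the left. Origin at the centre of its underside.
Things that resemble listed ones, but are neither listed nor needed, are in the scene too. Leave any orange or yellow look-alike of the jar_near alone.

How it is judged:
By the outcome, as a careful person would: the job done as asked, in the order asked, and still so for the second after the job is handed in, with the robot touching nothing.
It also fails if it takes over 40 s, if anything falls off the work surface, if the arm or the gripper's body presses on something with over 40 N, if the wrist force passes 120 N, or if a joint passes its speed limit or range.

## Working session

There is one attempt and no reset: what is moved stays moved. The work goes in short steps, Python scripts to look and compute and a tool call to move; the robot and the scene stay as the last step left them, time stands still between calls to the robot, and variables do not carry over. Pictures are saved under pics/ and viewed, at most 10 in all, crops included, and the job is handed in when it is done.

Besides the shell and the picture viewer there is one more tool, called after "Call:" as name(argument=value, ...), one argument or row to a line, values as JSON. play_rows: Moves the arm, as the interface text tells. Shift numbers are shares of 0.05 m and turn numbers shares of 4 degrees, none past 1 either way. Its arguments: {"type":"object","properties":{"series":{"type":"array","items":{"type":"object","properties":{"x":{"type":"number","minimum":-1,"maximum":1},"y":{"type":"number","minimum":-1,"maximum":1},"z":{"type":"number","minimum":-1,"maximum":1},"wx":{"type":"number","minimum":-1,"maximum":1},"wy":{"type":"number","minimum":-1,"maximum":1},"wz":{"type":"number","minimum":-1,"maximum":1}}}},"claw":{"type":"number"},"grip_force":{"type":"number"}},"required":["series"]}

```bash
mkdir -p pics
cat > h.py <<'E'
import numpy as np, cv2
from cell import r
def ray(name,u,v):
    m=r.camera_model(name); f=200/np.tan(np.radians(m["vertical_fov"])/2)
    d=np.array([(u-m["cx"])/f,(v-m["cy"])/f]); s=d.copy()
    for _ in range(20): s=d/(1+m["k1"]*(s@s))
    P=np.array(m["pose"]); return P[:3,3],P[:3,:3]@np.array([s[0],s[1],1])
def at_depth(name,u,v,z):
    o,d=ray(name,u,v); return o+d*z
def at_height(name,u,v,h):
    o,d=ray(name,u,v); return o+d*(h-o[2])/d[2]
E
python3 - <<'E'
from h import *
for n in("side","top"):
    p,d=r.capture(n); cv2.imwrite(f"pics/{n}0.png",p); np.savez(f"{n}0.npz",p=p,d=d)
    m=r.camera_model(n); print(n,np.round(m["pose"],3).tolist(),m["vertical_fov"])
s=r.state(); print(s["clock"],s["tool_pos"],s["tcp_rot"],s["force"])
E
```

```text
side [[-0.812, -0.28, 0.513, -0.17], [-0.584, 0.392, -0.711, 1.019], [-0.002, -0.876, -0.482, 0.768], [0.0, 0.0, 0.0, 1.0]] 46.353143858152364
top [[0.001, -0.986, 0.169, 0.293], [-1.0, -0.004, -0.018, 0.033], [0.018, -0.169, -0.986, 1.448], [0.0, 0.0, 0.0, 1.0]] 44.05660457786395
0.1 [ 0.25864731 -0.51328627  0.23889238] [-4.73857099e-04  9.72892165e-01  2.31258717e-01 -1.24528874e-04] [ 0.14511152  0.81170378 -0.14646147]
```

View pics/top0.png

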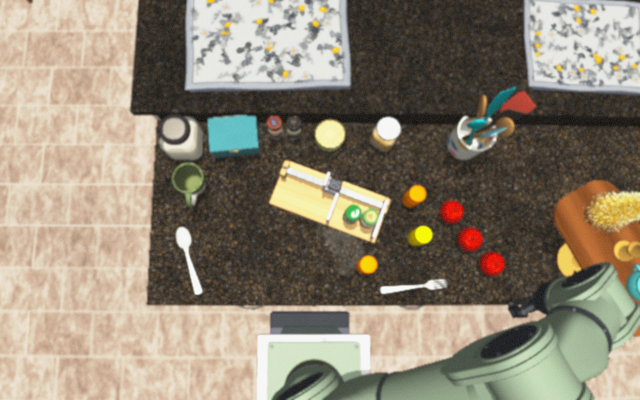

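View pics/side0.png

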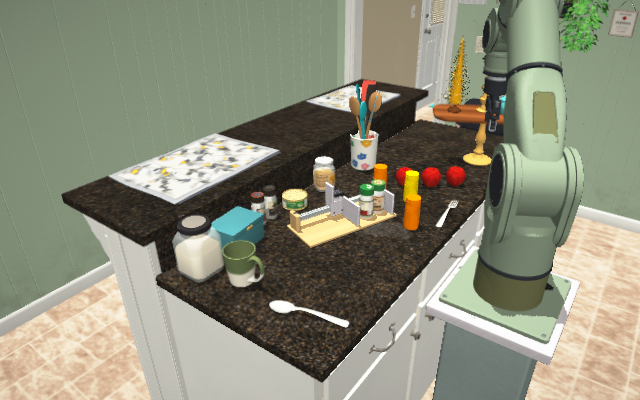

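Top view: keeper at about (330,200), bar running from (285,170) to (388,207), with jaw and pad near (333,186). Two green-capped jars are at (352,213) and (369,217). Look-alikes are yellow (421,236) and orange (415,196) and (367,265). Side view: keeper at about (342,215), fin or plate at (330,195) and (350,210).

Run:
```python
from h import *
a=np.load("top0.npz"); b=np.load("side0.npz")
ca=cv2.resize(a["p"][150:250,260:400],None,fx=5,fy=5,interpolation=cv2.INTER_CUBIC)[:, :700]
cb=cv2.resize(b["p"][170:250,280:420],None,fx=5,fy=5,interpolation=cv2.INTER_CUBIC)
cv2.imwrite("pics/ct.png",ca); cv2.imwrite("pics/cs.png",cb)
# height map of keeper in top view
for v in range(164,212,3):
    print(v,[int(round(1000*at_depth("top",u,v,a["d"][v,u])[2])) for u in range(276,400,4)])
```

```text
164 [-1, 2, 67, 61, 10, 13, 2, 1, 0, -3, 5, 0, -4, 1, -7, 2, -2, -1, 2, 2, 3, 2, 1, -4, 5, 0, 1, 3, 0, 1, 4]
167 [-1, 1, 69, 50, 8, 6, 10, 14, 4, -3, -5, -1, 0, -1, 0, 0, 3, -4, -2, 1, 2, 1, -5, -1, 0, 1, -1, 1, 3, 3, -1]
170 [-2, -2, 71, 44, 51, 49, 16, 7, 7, 7, 0, -4, -1, 3, 0, 7, 0, 5, 0, 0, -3, 4, -3, 3, 0, 1, 8, 3, 1, 1, -2]
173 [-1, 61, 69, 41, 54, 51, 49, 57, 14, 10, 11, 19, 1, 134, 1, 1, -3, -1, 2, 1, 7, 3, 5, 0, -5, 1, -1, -1, -1, 6, -3]
176 [-3, 8, 43, 11, 12, 41, 49, 55, 52, 50, 9, 8, 11, 125, -2, 0, 3, 0, -2, -1, 2, -1, 0, 0, -2, -3, -2, -2, 0, -1, -3]
179 [3, 7, 12, 8, 6, 7, 9, 40, 49, 53, 50, 51, 6, 90, 92, 103, -3, -1, -1, 7, 1, 1, -4, 0, 4, -2, -2, 0, -4, -2, 6]
182 [-5, 10, 11, 8, 9, 2, 15, 12, 12, 46, 53, 55, 129, 69, 96, 99, 99, 6, 0, -2, -4, 3, 0, 2, -1, -4, -2, -4, 1, 0, -1]
185 [8, 12, 6, 9, 17, 14, 12, 11, 8, 11, 6, 42, 121, 90, 90, 93, 93, 8, 12, 13, 0, -1, -1, -6, 1, -3, 2, 2, -4, 6, 5]
188 [14, 9, 8, 12, 14, 11, 8, 10, 13, 6, 7, 7, 77, 90, 98, 96, 96, 55, 9, 12, 6, 12, -1, -1, -3, -3, 3, 2, 2, 0, -5]
191 [18, 14, 10, 9, 11, 13, 11, 11, 9, 7, 12, 9, 35, 50, 71, 97, 58, 46, 52, 56, 11, 10, 16, 8, 1, 5, -2, 5, 4, -1, -1]
194 [10, 11, 14, 6, 18, 12, 7, 16, 7, 5, 12, 14, 12, 8, 29, 83, 14, 44, 61, 53, 58, 55, 7, 11, 10, 4, -3, 6, 2, 6, 3]
197 [9, 10, 12, 12, 10, 12, 6, 15, 9, 11, 13, 11, 12, 11, 15, 82, 11, 12, 8, 42, 52, 48, 55, 1448, 1448, 11, 11, 4, 2, -3, -3]
200 [13, 9, 9, 8, 12, 17, 8, 8, 15, 11, 11, 13, 11, 12, 6, 81, 6, 12, 15, 12, 15, 41, 55, 46, 53, 48, 12, 56, 65, 4, 1]
203 [9, 13, 12, 8, 12, 9, 5, 7, 11, 11, 6, 9, 8, 12, 82, 11, 10, 10, 10, 15, 7, 6, 6, 45, 57, 57, 57, 83, 66, 0, 2]
206 [-6, 8, 11, 12, 10, 10, 11, 11, 3, 11, 15, 5, 7, 9, 83, 3, 12, 15, 115, 117, 116, 11, 12, 11, 12, 40, 56, 90, 65, 2, -3]
209 [2, -2, 1, 8, 2, 10, 11, 14, 7, 12, 9, 16, 5, 10, 86, 10, 15, 8, 119, 114, 117, 115, 9, 114, 114, 14, 38, 77, 0, 2, 2]
```

View pics/ct.png

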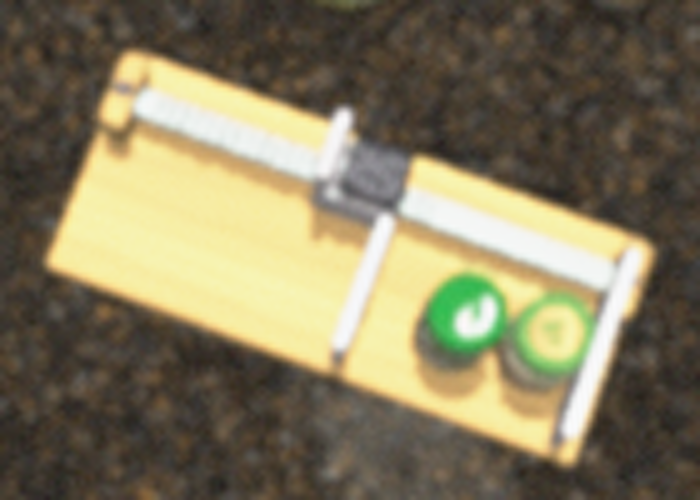

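View pics/cs.png

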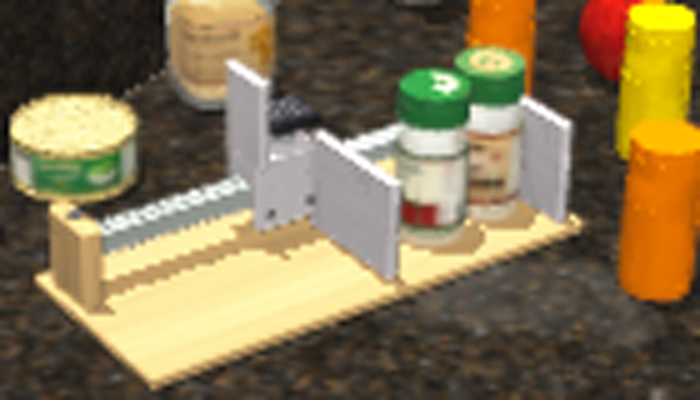

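Top crop: black pad at about (377,175), i.e. full-frame (335.4,185), with the white fin to its left at (337,140), i.e. (327,178). Side crop: fin on the opening side of the black pad, and the jars stand beyond the jaw plate. This is the keeper. The orange and yellow bottles are not the target.

```bash
cat >> h.py <<'E'
def measure(p,d):
    P=[];C=[];U=[]
    for v in range(155,215):
        for u in range(270,400):
            if 0.5<d[v,u]<1.6: P.append(at_depth("top",u,v,d[v,u]));C.append(p[v,u]);U.append((u,v))
    P=np.array(P);C=np.array(C).astype(int);U=np.array(U)
    sat=C.max(1)-C.min(1)
    return P,C,U,sat
E
python3 - <<'E'
from h import *
a=np.load("top0.npz"); P,C,U,sat=measure(a["p"],a["d"])
m=(P[:,2]>.046)&(P[:,2]<.062)&(sat<40)&(C.max(1)>130)
vx,vy,x0,y0=cv2.fitLine(P[m][:,:2].astype(np.float32),cv2.DIST_HUBER,0,.001,.001).ravel()
if vy<0: vx,vy=-vx,-vy
e=np.array([vx,vy]); n=np.array([vy,-vx]); o=np.array([x0,y0])
print("bar",m.sum(),o,e,"yaw deg",np.degrees(np.arctan2(-vx,vy)))
t=(P[m][:,:2]-o)@e; print("bar extent",np.percentile(t,[0,2,98,100]))
q=lambda X:np.c_[(X[:,:2]-o)@e,(X[:,:2]-o)@n]
for nm,k in dict(pad=(P[:,2]>.085)&(P[:,2]<.105)&(C.max(1)<115),fin=(P[:,2]>.118)&(U[:,0]<345)&(U[:,1]<195),endblk=(P[:,2]>.058)&(P[:,2]<.075)&(U[:,0]<292),plate_end=(P[:,2]>.062)&(U[:,0]>382)).items():
    Q=q(P[k]); print(nm,k.sum(),"px",U[k].mean(0),"mean",P[k].mean(0),"bar coords",Q.mean(0),Q.min(0),Q.max(0))
pt=at_height("top",335.4,185,.094)[:2]; print("ray pad",pt,q(pt[None]))
E
```

```text
Traceback (most recent call last):
  File "h.py", line 16, in measure
    if 0.5<d[v,u]<1.6: P.append(at_depth("top",u,v,d[v,u]));C.append(p[v,u]);U.append((u,v))
                                ~~~~~~~~^^^^^^^^^^^^^^^^^^
  File "h.py", line 9, in at_depth
    o,d=ray(name,u,v); return o+d*z
        ~~~^^^^^^^^^^
  File "h.py", line 4, in ray
    m=r.camera_model(name); f=200/np.tan(np.radians(m["vertical_fov"])/2)
ValueError: time passes only in moves, steps and waits
```

```bash
sed -i 's/^def ray/from functools import lru_cache\n@lru_cache\ndef cam(n): return r.camera_model(n)\ndef ray/; s/    m=r.camera_model(name);/    m=cam(name);/' h.py
python3 - <<'E'
from h import *
a=np.load("top0.npz"); P,C,U,sat=measure(a["p"],a["d"])
m=(P[:,2]>.046)&(P[:,2]<.062)&(sat<40)&(C.max(1)>130)
vx,vy,x0,y0=cv2.fitLine(P[m][:,:2].astype(np.float32),cv2.DIST_HUBER,0,.001,.001).ravel()
if vy<0: vx,vy=-vx,-vy
e=np.array([vx,vy]); n=np.array([vy,-vx]); o=np.array([x0,y0])
print("bar",m.sum(),o,e,"yaw deg",np.degrees(np.arctan2(-vx,vy)))
t=(P[m][:,:2]-o)@e; print("bar extent",np.percentile(t,[0,2,98,100]))
q=lambda X:np.c_[(X[:,:2]-o)@e,(X[:,:2]-o)@n]
for nm,k in dict(pad=(P[:,2]>.085)&(P[:,2]<.105)&(C.max(1)<115),fin=(P[:,2]>.118)&(U[:,0]<345)&(U[:,1]<195),endblk=(P[:,2]>.058)&(P[:,2]<.075)&(U[:,0]<292),plate_end=(P[:,2]>.062)&(U[:,0]>382)).items():
    Q=q(P[k]); print(nm,k.sum(),"px",U[k].mean(0),"mean",P[k].mean(0),"bar coords",Q.mean(0),Q.min(0),Q.max(0))
pt=at_height("top",335.4,185,.094)[:2]; print("ray pad",pt,q(pt[None]))
E
```

```text
bar 479 [ 0.55890894 -0.07833384] [0.3535172 0.935428 ] yaw deg -20.702595
bar extent [-0.12577849 -0.12351589  0.16169582  0.16676872]
pad 43 px [335.06976744 183.09302326] mean [ 0.56965196 -0.05814028  0.09451688] bar coords [0.02268747 0.00291055] [ 0.00723326 -0.01650906] [0.03670608 0.01862717]
fin 41 px [326.31707317 178.48780488] mean [ 0.57562157 -0.03207421  0.12751408] bar coords [ 0.04918076 -0.00072011] [ 0.04551449 -0.01859708] [0.05296476 0.01952716]
endblk 82 px [284.52439024 167.37804878] mean [0.62081095 0.08469486 0.06560416] bar coords [0.17438504 0.00027142] [ 0.16622837 -0.02149582] [0.18267108 0.02310951]
plate_end 73 px [385.68493151 204.87671233] mean [ 0.51181973 -0.20234893  0.07386649] bar coords [-0.13265404 -0.0002071 ] [-0.14133318 -0.02545694] [-0.12528263  0.02145684]
ray pad [ 0.56430146 -0.05905399] [[ 0.01994127 -0.00177144]]
```

Call:
play_rows(
  series=[
    {"wz": -1},
    {"wz": -1},
    {"wz": -1},
    {"wz": -1},
    {"wz": -1},
    {"wz": -1},
    {"wz": -1},
    {"wz": -1},
    {"wz": -1},
    {"wz": -1},
  ],
  claw=1,
  grip_force=20,
)

```text
invalid input
```

```bash
cat >> h.py <<'E'
from scipy.spatial.transform import Rotation as R
O=np.array([.5589,-.0783]);E=np.array([.3535,.9354]);N=np.array([.9354,-.3535])
def go(t,n,z):
    s=r.state(); w,x,y,zz=s["tcp_rot"]; M=R.from_quat([x,y,zz,w]); p=np.array(s["tool_pos"])
    tgt=np.r_[O+t*E+n*N,z]; want=R.from_matrix(np.c_[np.r_[E,0],np.r_[N,0],[0,0,-1]])
    print("clock",s["clock"],"pos",p.round(4),"t,n",(p[:2]-O)@E,(p[:2]-O)@N,"F",np.round(s["force"],2),"gap",s["finger_gap"])
    print("shift/0.05 tool",(M.inv().apply(tgt-p)/.05).round(3),"turn/4deg",(np.degrees((M.inv()*want).as_rotvec())/4).round(3),"j",np.round(s["joint_pos"],2))
E
python3 -c "
from h import *
go(.027,0,.2)"
```

```text
clock 0.1 pos [ 0.2586 -0.5133  0.2389] t,n -0.5130254858042071 -0.1270887148163562 F [ 0.15  0.81 -0.15] gap 1.0013392826246885
shift/0.05 tool [ 9.675 -5.431  0.783] turn/4deg [-1.4000e-02 -5.0000e-03 -1.0639e+01] j [ 1.06  0.71 -0.03  1.48  0.02  0.95 -0.08]
```

Call:
play_rows(
  series=[
    {"x": 0, "y": 0, "z": 0, "wx": 0, "wy": 0, "wz": -1},
    {"x": 0, "y": 0, "z": 0, "wx": 0, "wy": 0, "wz": -1},
    {"x": 0, "y": 0, "z": 0, "wx": 0, "wy": 0, "wz": -1},
    {"x": 0, "y": 0, "z": 0, "wx": 0, "wy": 0, "wz": -1},
    {"x": 0, "y": 0, "z": 0, "wx": 0, "wy": 0, "wz": -1},
    {"x": 0, "y": 0, "z": 0, "wx": 0, "wy": 0, "wz": -1},
    {"x": 0, "y": 0, "z": 0, "wx": 0, "wy": 0, "wz": -1},
    {"x": 0, "y": 0, "z": 0, "wx": 0, "wy": 0, "wz": -1},
    {"x": 0, "y": 0, "z": 0, "wx": 0, "wy": 0, "wz": -1},
    {"x": 0, "y": 0, "z": 0, "wx": 0, "wy": 0, "wz": -1},
  ],
  claw=1,
  grip_force=20,
)

```text
clock: 1.1
tool_pos: [0.2587, -0.5134, 0.239]
tcp_rot: [-0.0, 0.834, 0.551, 0.0]
force: [0.6, 0.0, 0.5]
finger_gap: 0.001
finger_force: 0.0
```

```bash
python3 -c "
from h import *
go(.027,0,.2)"
```

```text
clock 1.1 pos [ 0.2587 -0.5134  0.239 ] t,n -0.5130797630197985 -0.1270450676448882 F [0.59 0.01 0.52] gap 0.0012955260628444017
shift/0.05 tool [10.898  2.089  0.783] turn/4deg [-0.008 -0.006 -0.597] j [ 1.17  0.71 -0.24  1.48  0.19  0.97  0.48]
```

Call:
play_rows(
  series=[
    {"x": 0.4, "y": 0.1, "z": 0, "wx": 0, "wy": 0, "wz": -0.3},
    {"x": 0.7, "y": 0.15, "z": 0, "wx": 0, "wy": 0, "wz": -0.3},
    {"x": 0.7, "y": 0.15, "z": 0, "wx": 0, "wy": 0, "wz": 0},
    {"x": 0.7, "y": 0.15, "z": 0, "wx": 0, "wy": 0, "wz": 0},
    {"x": 0.7, "y": 0.15, "z": 0, "wx": 0, "wy": 0, "wz": 0},
    {"x": 0.7, "y": 0.15, "z": 0, "wx": 0, "wy": 0, "wz": 0},
    {"x": 0.7, "y": 0.15, "z": 0, "wx": 0, "wy": 0, "wz": 0},
    {"x": 0.7, "y": 0.15, "z": 0, "wx": 0, "wy": 0, "wz": 0},
    {"x": 0.7, "y": 0.15, "z": 0, "wx": 0, "wy": 0, "wz": 0},
    {"x": 0.7, "y": 0.15, "z": 0, "wx": 0, "wy": 0, "wz": 0},
  ],
)

```text
clock: 2.1
tool_pos: [0.4476, -0.2258, 0.2392]
tcp_rot: [-0.0, 0.823, 0.567, -0.0]
force: [0.6, -0.0, -0.3]
finger_gap: 0.004
finger_force: 0.0
```

```bash
python3 -c "
from h import *
go(.027,0,.2)"
```

```text
clock 2.1 pos [ 0.4476 -0.2258  0.2392] t,n -0.17731338426118207 -0.05195159294987335 F [ 0.59 -0.02 -0.35] gap 0.003722854980174451
shift/0.05 tool [4.089 1.028 0.783] turn/4deg [-0.007 -0.001 -0.039] j [ 0.52  0.6  -0.2   1.74  0.15  0.81 -0.12]
```

Call:
play_rows(
  series=[
    {"x": 0.6, "y": 0.15, "z": 0, "wx": 0, "wy": 0, "wz": 0},
    {"x": 0.6, "y": 0.15, "z": 0, "wx": 0, "wy": 0, "wz": 0},
    {"x": 0.6, "y": 0.15, "z": 0, "wx": 0, "wy": 0, "wz": 0},
    {"x": 0.6, "y": 0.15, "z": 0, "wx": 0, "wy": 0, "wz": 0},
    {"x": 0.6, "y": 0.15, "z": 0, "wx": 0, "wy": 0, "wz": 0},
    {"x": 0.6, "y": 0.15, "z": 0, "wx": 0, "wy": 0, "wz": 0},
    {"x": 0.4, "y": 0.1, "z": 0.1, "wx": 0, "wy": 0, "wz": 0},
    {"x": 0, "y": 0, "z": 0.5, "wx": 0, "wy": 0, "wz": 0},
    {"x": 0, "y": 0, "z": 0.2, "wx": 0, "wy": 0, "wz": 0},
    {"x": 0, "y": 0, "z": 0, "wx": 0, "wy": 0, "wz": 0},
  ],
)

```text
clock: 3.1
tool_pos: [0.5643, -0.0584, 0.1982]
tcp_rot: [-0.001, 0.824, 0.567, -0.001]
force: [0.7, -0.2, 0.4]
finger_gap: 0.002
finger_force: 0.0
```

```bash
python3 -c "
from h import *
go(.026,0,.13)
for n in('side','top'):
    p,d=r.capture(n); np.savez(n+'1.npz',p=p,d=d)
    c=p[150:250,260:400] if n=='top' else p[130:250,260:420]
    cv2.imwrite('pics/%s1.png'%n,cv2.resize(c,None,fx=4,fy=4,interpolation=cv2.INTER_CUBIC))
a=cv2.imread('pics/side1.png');b=cv2.imread('pics/top1.png')
"
```

```text
clock 3.1 pos [ 0.5643 -0.0584  0.1982] t,n 0.020493357852432035 -0.0019803417234407848 F [ 0.69 -0.22  0.41] gap 0.0017952029751484504
shift/0.05 tool [0.112 0.043 1.364] turn/4deg [-0.035  0.014 -0.044] j [ 0.13  0.75 -0.16  1.56  0.14  0.84 -0.45]
```

View pics/side1.png

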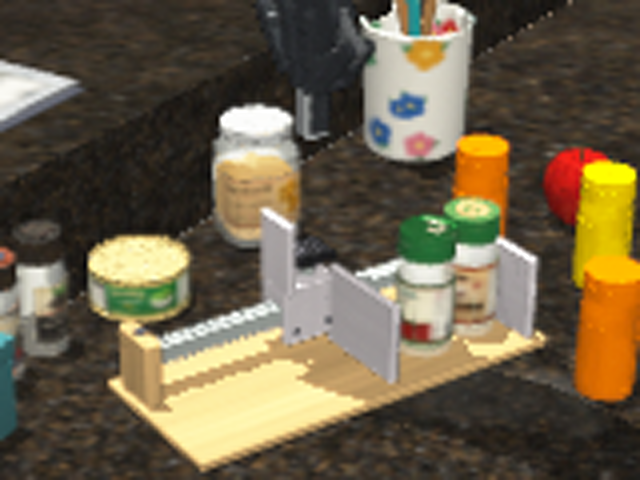

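Tips at crop (312,135) hang right above the pad at (316,250), clear of the fin at (278,250).

Call:
play_rows(
  series=[
    {"x": 0.08, "y": 0.04, "z": 0.3, "wx": 0, "wy": 0, "wz": 0},
    {"x": 0, "y": 0, "z": 0.4, "wx": 0, "wy": 0, "wz": 0},
    {"x": 0, "y": 0, "z": 0.4, "wx": 0, "wy": 0, "wz": 0},
    {"x": 0, "y": 0, "z": 0.3, "wx": 0, "wy": 0, "wz": 0},
    {"x": 0, "y": 0, "z": 0.2, "wx": 0, "wy": 0, "wz": 0},
    {"x": 0, "y": 0, "z": 0, "wx": 0, "wy": 0, "wz": 0},
    {"x": 0, "y": 0, "z": 0, "wx": 0, "wy": 0, "wz": 0},
  ],
)

```text
clock: 3.9
tool_pos: [0.5686, -0.0552, 0.1201]
tcp_rot: [0.0, 0.823, 0.567, 0.0]
force: [-0.4, -0.5, 0.7]
finger_gap: -0.004
finger_force: 0.0
```

```bash
python3 -c "
from h import *
go(.026,0,.102)"
```

```text
clock 3.9 pos [ 0.5686 -0.0552  0.1201] t,n 0.02507690377407264 0.0009303048451380026 F [-0.44 -0.51  0.7 ] gap -0.004209523356154998
shift/0.05 tool [ 0.018 -0.019  0.362] turn/4deg [ 0.011 -0.004 -0.042] j [ 0.11  0.86 -0.14  1.63  0.17  0.66 -0.48]
```

Call:
play_rows(
  series=[
    {"x": 0, "y": 0, "z": 0.1, "wx": 0, "wy": 0, "wz": 0},
    {"x": 0, "y": 0, "z": 0.1, "wx": 0, "wy": 0, "wz": 0},
    {"x": 0, "y": 0, "z": 0.1, "wx": 0, "wy": 0, "wz": 0},
    {"x": 0, "y": 0, "z": 0, "wx": 0, "wy": 0, "wz": 0},
    {"x": 0, "y": 0, "z": 0, "wx": 0, "wy": 0, "wz": 0},
  ],
)

```text
clock: 4.4
tool_pos: [0.5683, -0.055, 0.1042]
tcp_rot: [-0.0, 0.823, 0.567, -0.0]
force: [0.0, -0.4, 0.5]
finger_gap: -0.002
finger_force: 0.0
```

Call:
play_rows(
  series=[
    {"x": 0, "y": 0, "z": 0.06, "wx": 0, "wy": 0, "wz": 0},
    {"x": 0, "y": 0, "z": 0, "wx": 0, "wy": 0, "wz": 0},
  ],
)

```text
clock: 4.6
tool_pos: [0.5685, -0.055, 0.1012]
tcp_rot: [0.0, 0.823, 0.567, 0.0]
force: [0.6, -0.5, 2.9]
finger_gap: 0.003
finger_force: 1.5
```

Call:
play_rows(
  series=[
    {"x": 0, "y": 0, "z": 0.04, "wx": 0, "wy": 0, "wz": 0},
    {"x": 0, "y": 0, "z": 0, "wx": 0, "wy": 0, "wz": 0},
  ],
)

```text
clock: 4.8
tool_pos: [0.5685, -0.055, 0.0993]
tcp_rot: [0.0, 0.823, 0.567, 0.0]
force: [1.4, -0.8, 3.9]
finger_gap: 0.007
finger_force: 1.8
```

Call:
play_rows(
  series=[
    {"x": 0, "y": 0, "z": 0.05, "wx": 0, "wy": 0, "wz": 0},
    {"x": 0, "y": 0, "z": 0.05, "wx": 0, "wy": 0, "wz": 0},
    {"x": 0, "y": 0, "z": 0, "wx": 0, "wy": 0, "wz": 0},
    {"x": 0, "y": 0, "z": 0, "wx": 0, "wy": 0, "wz": 0},
  ],
)

```text
clock: 5.2
tool_pos: [0.5684, -0.055, 0.0943]
tcp_rot: [0.0, 0.823, 0.567, 0.0]
force: [1.2, -0.5, 4.8]
finger_gap: 0.0
finger_force: 2.4
```

Call:
play_rows(
  series=[
    {"x": 0.06, "y": 0, "z": 0, "wx": 0, "wy": 0, "wz": 0},
    {"x": 0.06, "y": 0, "z": 0, "wx": 0, "wy": 0, "wz": 0},
    {"x": 0.06, "y": 0, "z": 0, "wx": 0, "wy": 0, "wz": 0},
    {"x": 0.06, "y": 0, "z": 0, "wx": 0, "wy": 0, "wz": 0},
    {"x": 0.06, "y": 0, "z": 0, "wx": 0, "wy": 0, "wz": 0},
  ],
)

```text
clock: 5.7
tool_pos: [0.5738, -0.0408, 0.0943]
tcp_rot: [0.0, 0.823, 0.567, 0.0]
force: [2.0, -3.9, 5.0]
finger_gap: -0.001
finger_force: 2.4
```

```bash
python3 -c "
from h import *
go(.13,0,.094)
s=r.state();print(np.array(s['force'])[:2]@E)"
```

```text
clock 5.7 pos [ 0.5738 -0.0408  0.0943] t,n 0.04038882097041031 0.0006671811091337103 F [ 2.04 -3.92  5.03] gap -0.0011753474216094624
shift/0.05 tool [ 1.792 -0.018  0.007] turn/4deg [ 0.001 -0.001 -0.038] j [ 0.08  0.91 -0.13  1.63  0.17  0.62 -0.5 ]
-2.9463850296353225
```

Call:
play_rows(
  series=[
    {"x": 0.1, "y": 0, "z": 0, "wx": 0, "wy": 0, "wz": 0},
    {"x": 0.1, "y": 0, "z": 0, "wx": 0, "wy": 0, "wz": 0},
    {"x": 0.1, "y": 0, "z": 0, "wx": 0, "wy": 0, "wz": 0},
    {"x": 0.1, "y": 0, "z": 0, "wx": 0, "wy": 0, "wz": 0},
    {"x": 0.1, "y": 0, "z": 0, "wx": 0, "wy": 0, "wz": 0},
    {"x": 0.1, "y": 0, "z": 0, "wx": 0, "wy": 0, "wz": 0},
    {"x": 0.1, "y": 0, "z": 0, "wx": 0, "wy": 0, "wz": 0},
    {"x": 0.1, "y": 0, "z": 0, "wx": 0, "wy": 0, "wz": 0},
  ],
)

```text
clock: 6.5
tool_pos: [0.588, -0.0032, 0.0943]
tcp_rot: [-0.0, 0.823, 0.567, -0.0]
force: [0.9, -3.8, 4.7]
finger_gap: 0.0
finger_force: 2.4
```

Call:
play_rows(
  series=[
    {"x": 0.08, "y": 0, "z": 0, "wx": 0, "wy": 0, "wz": 0},
    {"x": 0.08, "y": 0, "z": 0, "wx": 0, "wy": 0, "wz": 0},
    {"x": 0.08, "y": 0, "z": 0, "wx": 0, "wy": 0, "wz": 0},
    {"x": 0.08, "y": 0, "z": 0, "wx": 0, "wy": 0, "wz": 0},
    {"x": 0.08, "y": 0, "z": 0, "wx": 0, "wy": 0, "wz": 0},
    {"x": 0.08, "y": 0, "z": 0, "wx": 0, "wy": 0, "wz": 0},
    {"x": 0.08, "y": 0, "z": 0, "wx": 0, "wy": 0, "wz": 0},
    {"x": 0.08, "y": 0, "z": 0, "wx": 0, "wy": 0, "wz": 0},
  ],
)

```text
clock: 7.3
tool_pos: [0.5993, 0.0266, 0.0943]
tcp_rot: [-0.0, 0.823, 0.567, -0.0]
force: [1.5, -3.7, 5.0]
finger_gap: -0.005
finger_force: 2.4
```

```bash
python3 -c "
from h import *
go(.15,0,.094)
p,d=r.capture('side'); cv2.imwrite('pics/s2.png',cv2.resize(p[130:270,240:420],None,fx=4,fy=4,interpolation=cv2.INTER_CUBIC))"
```

```text
clock 7.3 pos [0.5993 0.0266 0.0943] t,n 0.11241133612299099 0.0007574169763080798 F [ 1.48 -3.7   5.05] gap -0.005141215202991469
shift/0.05 tool [ 0.752 -0.017  0.006] turn/4deg [-0.003 -0.    -0.039] j [-0.04  0.93 -0.11  1.53  0.14  0.68 -0.59]
```

View pics/s2.png

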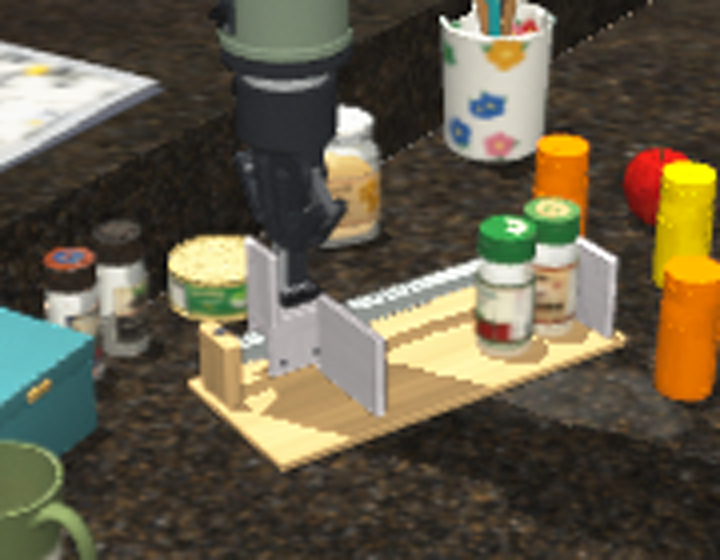

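The jaw follows, with its plate at (350,355), the fin against the fingers at (265,280), and about 35 mm left to the block at (222,365). The jars are undisturbed.

Call:
play_rows(
  series=[
    {"x": 0.06, "y": 0, "z": 0, "wx": 0, "wy": 0, "wz": 0},
    {"x": 0.06, "y": 0, "z": 0, "wx": 0, "wy": 0, "wz": 0},
    {"x": 0.06, "y": 0, "z": 0, "wx": 0, "wy": 0, "wz": 0},
    {"x": 0.06, "y": 0, "z": 0, "wx": 0, "wy": 0, "wz": 0},
    {"x": 0.06, "y": 0, "z": 0, "wx": 0, "wy": 0, "wz": 0},
    {"x": 0.06, "y": 0, "z": 0, "wx": 0, "wy": 0, "wz": 0},
    {"x": 0.06, "y": 0, "z": 0, "wx": 0, "wy": 0, "wz": 0},
    {"x": 0.06, "y": 0, "z": 0, "wx": 0, "wy": 0, "wz": 0},
  ],
)

```text
clock: 8.15
tool_pos: [0.6078, 0.049, 0.0943]
tcp_rot: [-0.0, 0.823, 0.567, -0.0]
force: [0.6, -3.1, 4.4]
finger_gap: -0.0
finger_force: 2.4
```

Call:
play_rows(
  series=[
    {"x": 0.04, "y": 0, "z": 0, "wx": 0, "wy": 0, "wz": 0},
    {"x": 0.04, "y": 0, "z": 0, "wx": 0, "wy": 0, "wz": 0},
  ],
)

```text
clock: 8.35
tool_pos: [0.6091, 0.0525, 0.0942]
tcp_rot: [-0.0, 0.823, 0.567, -0.0]
force: [-1.2, -4.1, 4.9]
finger_gap: 0.002
finger_force: 2.4
```

Call:
play_rows(
  series=[
    {"x": 0.04, "y": 0, "z": 0, "wx": 0, "wy": 0, "wz": 0},
    {"x": 0.04, "y": 0, "z": 0, "wx": 0, "wy": 0, "wz": 0},
  ],
)

```text
clock: 8.55
tool_pos: [0.6106, 0.0562, 0.0942]
tcp_rot: [-0.0, 0.823, 0.567, -0.0]
force: [-2.8, -6.2, 4.4]
finger_gap: -0.005
finger_force: 2.4
```

Call:
play_rows(
  series=[
    {"x": 0.02, "y": 0, "z": 0, "wx": 0, "wy": 0, "wz": 0},
    {"x": 0, "y": 0, "z": 0, "wx": 0, "wy": 0, "wz": 0},
  ],
)

```text
clock: 8.75
tool_pos: [0.611, 0.0571, 0.0943]
tcp_rot: [-0.0, 0.823, 0.567, -0.0]
force: [-2.1, -3.7, 5.9]
finger_gap: 0.0
finger_force: 2.4
```

Call:
play_rows(
  series=[
    {"x": 0.02, "y": 0, "z": 0, "wx": 0, "wy": 0, "wz": 0},
    {"x": 0, "y": 0, "z": 0, "wx": 0, "wy": 0, "wz": 0},
  ],
)

```text
clock: 8.95
tool_pos: [0.611, 0.0572, 0.0943]
tcp_rot: [0.0, 0.824, 0.567, -0.001]
force: [-5.6, -8.9, 7.4]
finger_gap: 0.001
finger_force: 2.4
```

Call:
play_rows(
  series=[
    {"x": 0, "y": 0, "z": -0.1, "wx": 0, "wy": 0, "wz": 0},
    {"x": 0, "y": 0, "z": -0.1, "wx": 0, "wy": 0, "wz": 0},
    {"x": 0, "y": 0, "z": -0.1, "wx": 0, "wy": 0, "wz": 0},
    {"x": -0.06, "y": 0, "z": -0.2, "wx": 0, "wy": 0, "wz": 0},
    {"x": -0.1, "y": 0, "z": -0.4, "wx": 0, "wy": 0, "wz": 0},
    {"x": 0, "y": 0, "z": -0.6, "wx": 0, "wy": 0, "wz": 0},
    {"x": 0, "y": 0, "z": -0.6, "wx": 0, "wy": 0, "wz": 0},
    {"x": 0, "y": 0, "z": -0.6, "wx": 0, "wy": 0, "wz": 0},
    {"x": 0, "y": 0, "z": 0, "wx": 0, "wy": 0, "wz": 0},
  ],
)

```text
clock: 9.85
tool_pos: [0.6098, 0.051, 0.2336]
tcp_rot: [0.001, 0.823, 0.567, 0.003]
force: [-1.1, 0.3, 0.0]
finger_gap: 0.0
finger_force: 0.0
```

```bash
python3 -c "
from h import *
go(.15,0,.094)
p,d=r.capture('side'); cv2.imwrite('pics/s3.png',cv2.resize(p[130:270,240:420],None,fx=4,fy=4,interpolation=cv2.INTER_CUBIC))"
```

```text
clock 9.85 pos [0.6098 0.051  0.2336] t,n 0.13893815987872543 0.0019391135976032329 F [-1.09  0.33  0.01] gap 0.0004368050801486019
shift/0.05 tool [ 0.211 -0.054  2.793] turn/4deg [ 0.075 -0.05  -0.037] j [-0.08  0.77 -0.13  1.35  0.1   1.02 -0.59]
```

View pics/s3.png

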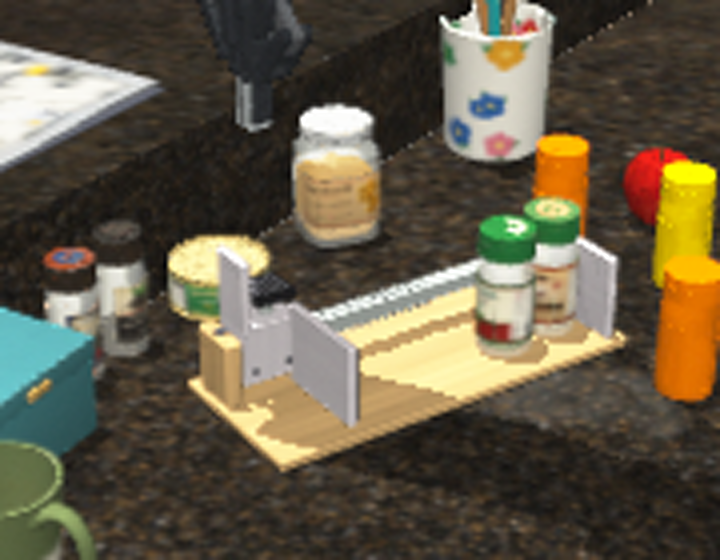

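The carriage at (265,345) sits against the end block at (222,365). The pad is up, the jars are standing, and the gripper is clear.

```bash
python3 -c "
from h import *
print(r.finish_job())"
```

```text
the job is handed in; nothing more can be done
None
```

The job is handed in: with the pad held down, the jaw was pushed back until it stopped against the end block. The pad then sprang up, the gripper moved clear, and the last picture shows both jars still standing where they were.

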